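# Clip a socket key's snap hook onto the bench tether eye

## Task

Tether the socket key to the bench: push the sprung gate of its snap hook against an upright leg of the round-topped steel eye until the leg has passed the gate and the gate has sprung fully shut behind it. Then let go, leaving the key lying flat on the bench, clipped to that eye and not to the square-cornered loop near it.

Things in the scene. Friction and masses are not known exactly. Their poses are not given: they have to be found in the camera images.
- key_grip (a point): Centre of the socket key's grey grip block, 70 long (x) x 22 wide (y) x 26 mm high, 13 mm above the bench. Loose, 160 g. x runs to the snap hook's mouth, z up. Ahead: flat U of 9 mm steel bar, 8 to 18 mm above the bench, inner end wall at x=55, arms at y=+25 and -29, foremost point x=124 mm. A leg enters at y=-10..12, slips past the gate at about x=70, meets the end wall at x=60. 3 to 6 N.
- key_gate (a joint): Sprung gate across the hook's mouth, a 7.6 mm bar: hinged at x=118, y=+25 mm of the key_grip frame, its free end resting behind the right arm's nose at x=106, y=-23 mm. 0 rad = shut, up to 1.3 = swung fully inward (towards the grip); it cannot open outward. The spring shuts it (0.05 N m shut, 0.1 N m open).
- eye_front_leg (a point): Leg nearer the robot of the tether eye: fixed round-topped loop of 8 mm steel bar, 57 mm high, legs upright to 25 mm, on a 116 x 44 x 4 mm plate. Point on the leg's axis 13 mm above the bench. x runs along the loop to the other leg, 80 mm on, away from the robot; z up. Come in along x, hook level, mouth first. A like loop with square corners stands 15 to 20 cm to one side: not that one.
- eye_back_leg (a point): The other leg of the same round-topped eye, 80 mm beyond the front leg; same height and axes. Either leg may be clipped; the front one is easier.
There are look-alikes about, which are no part of the job. What is shaped like the part that bears eye_front_leg but orange is not meant.

How it is judged:
At the end, for the whole second after the job is handed in: One leg of the round-topped eye stands inside the snap hook (within the U, behind the gate), the gate is shut (under 0.12 rad), and the key lies flat on the bench (grip centre under 25 mm high, tilt under 0.2 rad) (((x of eye_front_leg in the frame of key_grip between 0.053 and 0.108 m and y of eye_front_leg in the frame of key_grip between -0.028 and 0.024 m) or (x of eye_back_leg in the frame of key_grip between 0.053 and 0.108 m and y of eye_back_leg in the frame of key_grip between -0.028 and 0.024 m)) and value of joint key_gate below 0.12 rad and height (world z) of key_grip below 0.025 m and angle between key_grip's own z axis and vertical below 0.2 rad); the robot touches nothing.
It also fails if it takes over 42 s, if anything falls off the work surface, if the arm or the gripper's body presses on something with over 40 N, if the wrist force passes 120 N, or if a joint passes its speed limit or range.

## Robot

A 7-joint arm with a two-finger parallel gripper is mounted at the origin on a cart in front of the work surface, level with it; the furniture and walls round the work are solid. World frame = base frame: x ahead of the robot, y to its left, z up, the work surface at z = 0. Lengths are in m, angles in rad, forces in N, time in s.
With the tool pointing down it reaches from about 0.425 to 0.925 m from the base axis. Payload 6.8 kg.
Tool frame: the origin (TCP) lies at the very end of the fingers, on their centre line; the grasp point (between the pads) lies 19 mm behind it; z points along the fingers, y is the direction in which the jaws open and shut (so a half turn about z gives the same grasp; the last joint's range is limited). The gripper opens to 85 mm and grips with 20 to 120 N. Pads are 22 mm wide; open, the fingers measure 114 mm over their backs; the gripper's body (76 mm by 85 mm) begins 54 mm behind the grasp point. The pads swing forward as they close: fully open they stand 13 mm farther back than shut.
Start: joints at [1.073, 0.477, 0.022, 1.555, -0.011, 1.109, -0.083], TCP at [0.257, -0.624, 0.231] pointing down, gripper open.
Joint ranges: [-2.96, 2.96], [-0.34, 2.1], [-1.41, 1.46], [0.24, 2.44], [-1.37, 4.51], [0.17, 1.92], [-2.96, 2.96]. Speed limits (rad/s): [2.39, 2.39, 3.14, 3.14, 3.14, 3.14, 3.14].

## Interface

Orientations are given as a unit quaternion [w, x, y, z].
In Python, from station import bot gives the robot as it stands.
- The arm moves only by the tool move_arm, never from a script. Its argument "commands" is text: rows parted by semicolons, each of 7 numbers parted by spaces: the opening, from 0 (shut) to 1 (fully open), then the shift along the tool's x, y, z in cm, then the turn, a rotation vector about the tool's x, y, z in degrees. In form: gripper tx ty tz rx ry rz; .... A call has 1 to 12 rows; each row shifts and turns the commanded pose from where the row before left it, along the tool's axes as they then stand; what a row does not reach is not made up. A row lasts 1/12 s, in which the tool goes at most 41.7 mm and 7.16 degrees, less where a joint would pass 70% of its speed; a pose out of reach is approached as far as the arm can. A call with a gripper value outside its range is refused whole. The fingers move at their own pace and stop on an object; "force" is the grip in N (left out, the last holds). Time passes only in rows, so rows that do not move let the fingers close. It gives the time, the measured TCP pose, the force and the opening at its end, in the units of the state.
- bot.get_obs(): the state, without advancing time (a new reading comes with each control period).
- bot.read_camera(name): name is "scene" or "top" or "wrist"; returns a dict with "img" (420x560x3 uint8, red, green, blue), "K" (3x3 intrinsics, pixels), "distortion" ([k1, k2, p1, p2, k3] as OpenCV has them; the pictures are not rectified), "rvec" (rotation vector, rad) and "tvec" (3), from world to camera coordinates, as OpenCV has them; the wrist camera has in their place "hand_eye" (4x4, takes a point from camera to tool coordinates, whose origin is the TCP and whose axes are the flange's). Camera axes: x right, y down, z forward; pixel columns grow to the right and rows downward; lengths in m; the calibration is good to about 2 mm. A picture is of the moment at which its call begins: read the wrist's pose just before it. There is no depth.
- bot.hand_in(): hands the job in, once; it reports no verdict.
The state is a dict: "t": time; "q": joint angles; "joint_vel": joint speeds; "joint_torque": joint torques, N m; "eef_pos": TCP position; "tool_rot": TCP orientation; "contact_force": force on the tool from outside, world axes, zero at the start; "torque": the same for the moment, N m; "gripper_width": opening from 0.0 (shut) to 1.0 (fully open).
Only numpy, scipy, OpenCV 4.12 (cv2) and the standard library are available. Lean on these libraries where they do the work, as an engineer would, in place of code of your own. Each camera call takes 0.05 s, during which the arm holds its last target. There are 200 camera calls.

## Working session

There is one attempt and no reset: what is moved stays moved. The work goes in short steps, Python scripts to look and compute and a tool call to move; the robot and the scene stay as the last step left them, time stands still between calls to the robot, and variables do not carry over. Pictures are saved under pics/ and viewed, about 8 in all and at most 12, crops included, and the job is handed in when it is done.

Besides the shell and the picture viewer there is one more tool, called after "Request:" as a command line: name --argument value ..., lists and objects as JSON in quotes. move_arm: Moves the arm, as the interface text tells. Its arguments: {"type":"object","properties":{"commands":{"type":"string"},"force":{"type":"number"}},"required":["commands"]}

```bash
mkdir -p pics; cat > h.py <<'E'
import cv2,numpy as np
from station import bot
def save(cam,name):
    o=bot.get_obs(); c=bot.read_camera(cam)
    np.savez('pics/%s.npz'%name,eef=o['eef_pos'],rot=o['tool_rot'],**c)
    cv2.imwrite('pics/%s.png'%name,c['img'][:,:,::-1]); return o,c
def crop(name,x0,y0,x1,y1,s):
    im=cv2.imread('pics/%s.png'%name)[y0:y1,x0:x1]
    cv2.imwrite('pics/%s_c%d_%d.png'%(name,x0,y0),cv2.resize(im,None,fx=s,fy=s,interpolation=cv2.INTER_CUBIC))
def pose(c):
    if 'hand_eye' in c:
        from scipy.spatial.transform import Rotation as R
        q=c['rot']; T=np.eye(4); T[:3,:3]=R.from_quat([q[1],q[2],q[3],q[0]]).as_matrix(); T[:3,3]=c['eef']
        M=T@c['hand_eye']; return M[:3,:3],M[:3,3]
    Rm=cv2.Rodrigues(c['rvec'])[0]; return Rm.T,(-Rm.T@c['tvec'].reshape(3))
def px2w(name,pts,z):
    c=np.load('pics/%s.npz'%name); n=cv2.undistortPoints(np.array(pts,float).reshape(-1,1,2),c['K'],c['distortion']).reshape(-1,2)
    Rm,o=pose(c); d=np.c_[n,np.ones(len(n))]@Rm.T
    return o+d*((np.broadcast_to(z,len(n))-o[2])/d[:,2])[:,None]
def w2px(name,P):
    c=np.load('pics/%s.npz'%name); Rm,o=pose(c); rv=cv2.Rodrigues(Rm.T)[0]
    return cv2.projectPoints(np.array(P,float).reshape(-1,3),rv,-Rm.T@o,c['K'],c['distortion'])[0].reshape(-1,2)
E
python3 - <<'E'
from h import *
for n in['scene','top','wrist']: o,c=save(n,n+'0')
print(o)
a=[cv2.imread('pics/%s0.png'%n) for n in['scene','top']]
E
```

```text
{'t': 0.1, 'q': array([ 1.07287093,  0.47773465,  0.0223349 ,  1.55630232, -0.01148443,
        1.10932129, -0.0830989 ]), 'joint_vel': array([-5.39817984e-04, -1.87153793e-03,  1.58395551e-03, -2.67360251e-03,
       -4.85144507e-05, -8.82801599e-04,  1.69475485e-03]), 'joint_torque': array([ 4.54759720e-03, -5.97759140e+01,  1.61363337e+00, -2.81954473e+01,
        1.28291018e-02,  4.96715773e-03, -1.25159036e-05]), 'eef_pos': array([ 0.25631371, -0.62388449,  0.23043248]), 'tool_rot': array([-7.88168713e-04,  9.81060818e-01,  1.93698223e-01, -2.21595318e-04]), 'contact_force': array([-0.76604673,  0.13738303, -0.4280212 ]), 'torque': array([ 0.01484401, -0.00982389, -0.01052692]), 'gripper_width': 1.000878603989376}
```

View pics/top0.png

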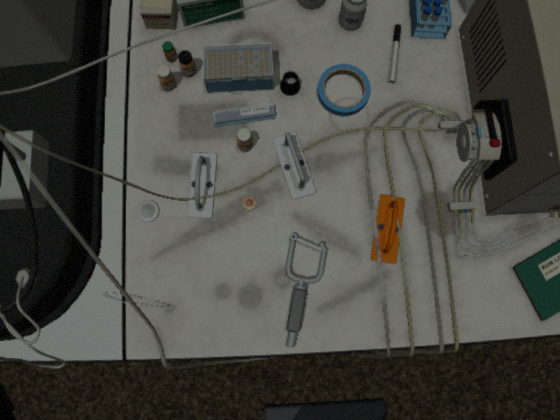

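View pics/scene0.png

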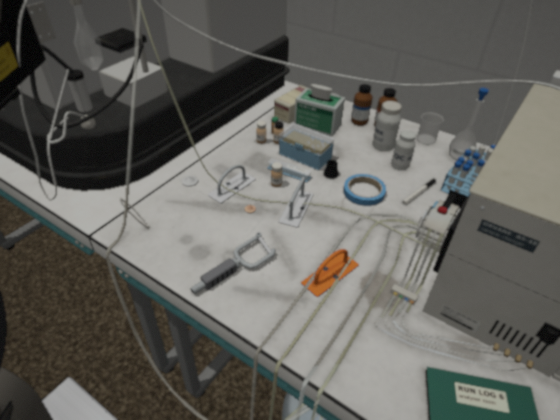

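```bash
python3 - <<'E'
from h import *
im=cv2.imread('pics/top0.png'); sc=cv2.imread('pics/scene0.png')
f=lambda i,x0,y0,x1,y1,s:cv2.resize(i[y0:y1,x0:x1],None,fx=s,fy=s,interpolation=cv2.INTER_CUBIC)
a=f(im,180,140,320,220,5.7); b=f(im,180,140,320,220,1)
cv2.imwrite('pics/a.png',f(im,180,140,320,245,5.7))
k=f(im,260,225,340,355,4.6); s=f(sc,190,155,330,295,4.27)
h=598; cv2.imwrite('pics/b.png',np.hstack([k[:h,:],s[:h,:800-k.shape[1]]])); print(k.shape)
print(px2w('top0',[[202,184],[295,165],[389,228],[292,345],[306,255],[0,0],[560,420],[560,0]],0).round(3))
E
```

```text
(598, 368, 3)
[[ 0.649  0.247  0.   ]
 [ 0.675  0.084  0.   ]
 [ 0.556 -0.07   0.   ]
 [ 0.37   0.105  0.   ]
 [ 0.517  0.074  0.   ]
 [ 1.06   0.662 -0.   ]
 [ 0.209 -0.345  0.   ]
 [ 1.008 -0.477  0.   ]]
```

View pics/a.png

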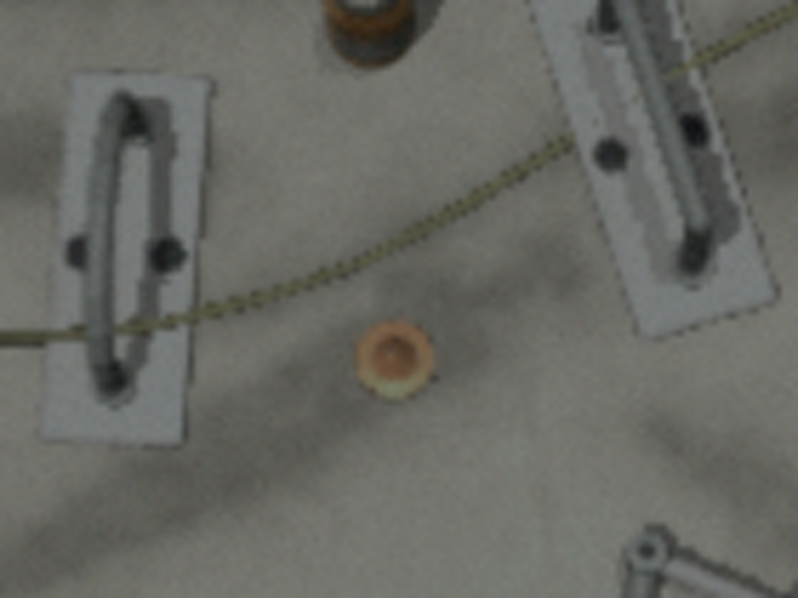

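View pics/b.png

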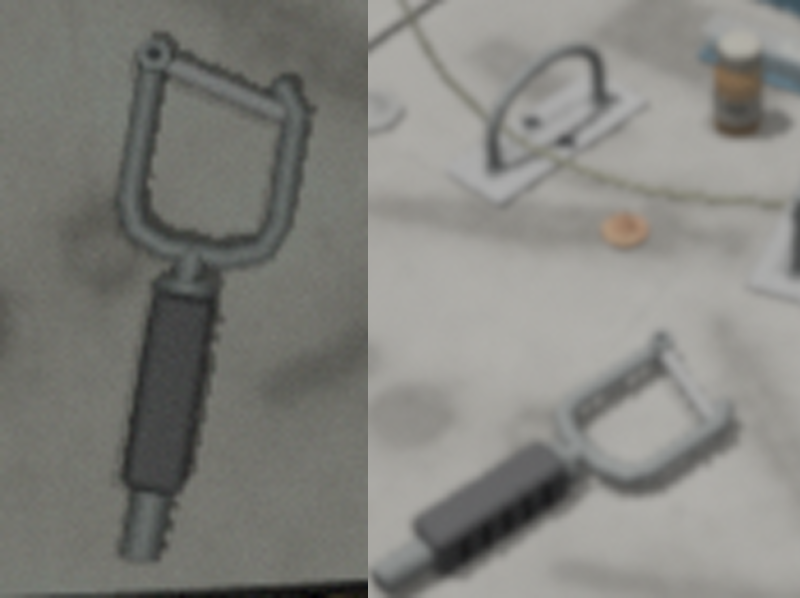

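```bash
python3 - <<'E'
from h import *
A=lambda p:np.array(p)/5.7+[180,140]
B=lambda p:np.array(p)/4.6+[260,225]
C=lambda p:np.array(p)/4.27+[190,155]
S=lambda p:(np.array(p)-[368,0])/4.27+[190,155]
e=px2w('top0',A([[112,385],[137,125]]),.006);print('eye top',e.round(4))
print('eye scene',px2w('scene0',S([[493,167],[606,100]]),.006).round(4))
pl=px2w('top0',A([[42,438],[184,445],[212,78],[72,73]]),.004);print('plate',pl.round(4),pl.mean(0))
g=px2w('top0',B([[157,291],[216,294],[187,492],[124,487]]),.026);print('grip',g.round(4),g.mean(0))
h=px2w('top0',B([[153,53],[290,88]]),.02);print('hinge,nose',h.round(4))
print('scene hinge', px2w('scene0',S([[661,342]]),.02).round(4))
# cable: triangulate along ray
for z in np.arange(0,.2,.02):
    p=px2w('top0',A([[105,332]]),z); q=px2w('top0',A([[350,268]]),z)
    print(z,(w2px('scene0',p)-[190,155])*4.27+[368,0],(w2px('scene0',q)-[190,155])*4.27+[368,0])
print(px2w('top0',[[124,0],[124,359],[290,354],[500,345]],0).round(3))
E
```

```text
eye top [[0.6058 0.2506 0.006 ]
 [0.6864 0.2418 0.006 ]]
eye scene [[0.6055 0.2461 0.006 ]
 [0.6854 0.233  0.006 ]]
plate [[0.591  0.2721 0.004 ]
 [0.5869 0.2296 0.004 ]
 [0.7009 0.2188 0.004 ]
 [0.7048 0.2618 0.004 ]] [0.6459072  0.24558483 0.004     ]
grip [[0.4609 0.0978 0.026 ]
 [0.4588 0.0772 0.026 ]
 [0.3907 0.091  0.026 ]
 [0.3935 0.1127 0.026 ]] [0.42598477 0.0947007  0.026     ]
hinge,nose [[0.5464 0.0947 0.02  ]
 [0.5313 0.0463 0.02  ]]
scene hinge [[0.5436 0.0892 0.02  ]]
0.0 [[505.62258145 152.79845911]] [[634.64591041 190.31932629]]
0.02 [[501.10473459 130.57739568]] [[629.42505218 167.43755882]]
0.04 [[496.4181418  107.53615726]] [[624.01225364 143.71785405]]
0.06 [[491.55301236  83.62769668]] [[618.39653446 119.11245798]]
0.08 [[486.49877142  58.80123789]] [[612.56604549  93.56985118]]
0.1 [[481.24397888  33.00189335]] [[606.50797966  67.03436391]]
0.12 [[475.7762377    6.17023263]] [[600.20847164  39.44574243]]
0.14 [[470.08209036 -21.7582051 ]] [[593.65248429  10.73865892]]
0.16 [[464.14690126 -50.85346372]] [[586.8236801 -19.1578438]]
0.18 [[457.95472299 -81.19179831]] [[579.70427496 -50.32098317]]
[[ 1.028  0.397  0.   ]
 [ 0.357  0.384  0.   ]
 [ 0.356  0.109  0.   ]
 [ 0.347 -0.245  0.   ]]
```

Request:
move_arm --commands "1 0 0 0 0 0 6.9; 1 0 0 0 0 0 6.9; 1 0 0 0 0 0 6.9; 1 0 0 0 0 0 6.9; 1 0 0 0 0 0 6.7; 1 0.5 -3.9 0 0 0 0; 1 0.5 -3.9 0 0 0 0; 1 0.5 -3.9 0 0 0 0; 1 0.5 -3.9 0 0 0 0; 1 0.5 -3.9 0 0 0 0; 1 0.5 -3.9 0 0 0 0; 1 0.5 -3.9 0 0 0 0" --force 40

```text
t: 1.15
eef_pos: [0.3475, -0.3626, 0.2312]
tool_rot: [-0.0, 0.995, -0.104, -0.0]
contact_force: [0.8, -0.1, 0.5]
gripper_width: 1.002
```

Request:
move_arm --commands "1 0.5 -3.9 0 0 0 0; 1 0.5 -3.9 0 0 0 0; 1 0.5 -3.9 0 0 0 0; 1 0.5 -3.9 0 0 0 0; 1 0.5 -3.9 0 0 0 0; 1 0.5 -3.9 0 0 0 0; 1 0.5 -3.9 0 0 0 0; 1 0.5 -3.9 0 0 0 0; 1 0.5 -3.9 0 0 0 0; 1 0.5 -3.9 0 0 0 0; 1 0 0 0 0 0 0; 1 0 0 0 0 0 0"

```text
t: 2.15
eef_pos: [0.4774, 0.009, 0.2312]
tool_rot: [-0.0, 0.995, -0.102, -0.0]
contact_force: [0.1, -0.6, 0.1]
gripper_width: 1.0
```

```bash
cat > go.py <<'E'
import sys
from h import *
from scipy.spatial.transform import Rotation as R
def rel(x,y,z,yaw):
    o=bot.get_obs(); q=o['tool_rot']; r=R.from_quat([q[1],q[2],q[3],q[0]])
    g=R.from_euler('z',yaw,degrees=True)*R.from_euler('x',180,degrees=True)
    print('t',round(o['t'],2),'pos',np.round(o['eef_pos'],4),'F',np.round(o['contact_force'],1),'w',round(o['gripper_width'],3),'q',np.round(o['q'],2))
    print('tool cm',np.round(100*r.inv().apply(np.array([x,y,z])-o['eef_pos']),2),'rot deg',np.round((r.inv()*g).as_rotvec(degrees=True),2))
if __name__=='__main__': rel(*map(float,sys.argv[1:]))
E
python3 - <<'E'
from h import *
from go import rel
save('wrist','w1'); rel(.426,.0947,.10,-12)
cv2.imwrite('pics/w1b.png',cv2.imread('pics/w1.png'))
E
```

```text
t 2.2 pos [0.4769 0.007  0.231 ] F [-0.4 -1.   0.3] w 1.001 q [ 0.11  0.17 -0.28  2.    0.06  0.98 -1.98]
tool cm [-6.78 -7.54 13.1 ] rot deg [0.02 0.04 0.14]
```

View pics/w1.png

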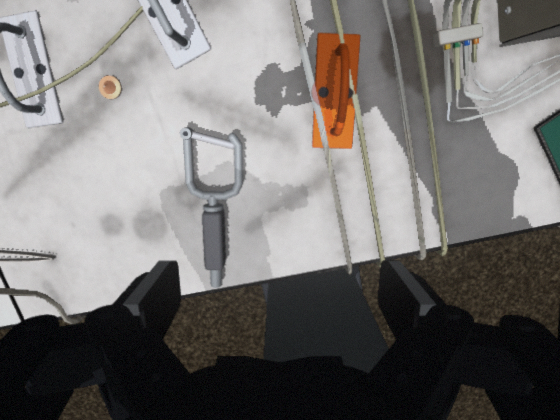

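```bash
python3 - <<'E'
from h import *
print(px2w('w1',[[213,208],[214,269]],.026).round(4))
print(px2w('w1',[[185.5,132.5],[237,140]],.02).round(4))
print(px2w('w1',[[41,108]],.006).round(4))
E
```

```text
[[0.4646 0.0832 0.026 ]
 [0.3947 0.1004 0.026 ]]
[[0.5476 0.0924 0.02  ]
 [0.5291 0.0418 0.02  ]]
[[0.6071 0.2447 0.006 ]]
```

Request:
move_arm --commands "1 -1.65 -1.86 3.2 0 0 0; 1 -1.65 -1.86 3.2 0 0 0; 1 -1.65 -1.86 3.2 0 0 0; 1 -1.65 -1.86 3.2 0 0 0; 1 0 0 0 0 0 0; 1 0 0 2.0 0 0 0; 1 0 0 2.0 0 0 0; 1 0 0 0 0 0 0"

```text
t: 2.87
eef_pos: [0.4261, 0.0906, 0.061]
tool_rot: [0.001, 0.994, -0.105, -0.002]
contact_force: [-0.9, -0.2, -0.0]
gripper_width: 1.001
```

```bash
python3 - <<'E'
from h import *
from go import rel
save('wrist','w2'); rel(.428,.0935,.004,-12)
E
```

```text
t 2.92 pos [0.4268 0.091  0.0624] F [ 0.3 -0.5  0.5] w 0.995 q [-0.09  0.37 -0.3   2.23  0.2   0.57 -2.33]
tool cm [ 0.08 -0.28  5.83] rot deg [ 0.15  0.18 -0.08]
```

View pics/w2.png

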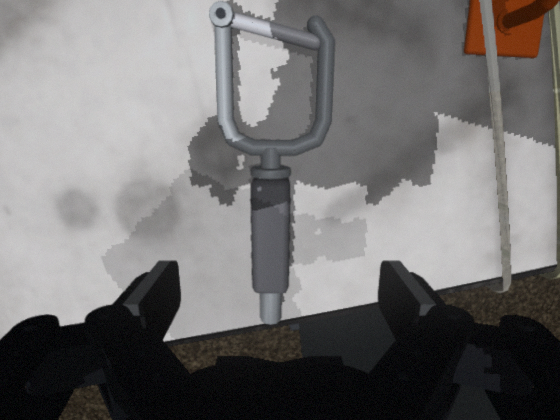

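```bash
python3 - <<'E'
from h import *
g=px2w('w2',[[271.5,179],[270.5,292]],.026);print(g.round(4),g.mean(0)); d=g[0]-g[1];print(np.degrees(np.arctan2(d[1],d[0])),np.linalg.norm(d))
print(px2w('w2',[[221,14],[318,24]],.02).round(4))
E
python3 go.py .428 .0935 .004 -12
```

```text
[[0.461  0.0861 0.026 ]
 [0.395  0.1013 0.026 ]] [0.42798608 0.09370323 0.026     ]
-12.917867706043287 0.06776524198590582
[[0.5466 0.0932 0.02  ]
 [0.5319 0.0469 0.02  ]]
t 2.92 pos [0.4268 0.091  0.0624] F [ 0.3 -0.5  0.5] w 0.995 q [-0.09  0.37 -0.3   2.23  0.2   0.57 -2.33]
tool cm [ 0.08 -0.28  5.83] rot deg [ 0.15  0.18 -0.08]
```

Consistent at (0.428, 0.0937). Descend and grip.

Request:
move_arm --commands "1 0.1 -0.28 2.0 0 0 0.5; 1 0 0 2.0 0 0 0; 1 0 0 1.0 0 0 0; 1 0 0 0.8 0 0 0; 1 0 0 0 0 0 0; 0.2 0 0 0 0 0 0; 0 0 0 0 0 0 0; 0 0 0 0 0 0 0; 0 0 0 0 0 0 0; 0 0 0 0 0 0 0; 0 0 0 0 0 0 0; 0 0 0 0 0 0 0" --force 50

```text
t: 3.92
eef_pos: [0.4299, 0.0956, 0.0059]
tool_rot: [-0.0, 0.994, -0.109, 0.0]
contact_force: [-1.2, -1.2, 6.8]
gripper_width: 0.244
```

```bash
python3 go.py .428 .0937 .03 -12.5
```

```text
t 3.92 pos [0.4299 0.0956 0.0059] F [-1.2 -1.2  6.8] w 0.244 q [-0.15  0.49 -0.25  2.24  0.28  0.43 -2.41]
tool cm [-0.15  0.23 -2.41] rot deg [-0.01 -0.05  0.02]
```

Request:
move_arm --commands "0 0 0 -1.0 0 0 0; 0 0 0 -1.5 0 0 0; 0 0 0 0 0 0 0"

```text
t: 4.17
eef_pos: [0.4306, 0.0959, 0.0323]
tool_rot: [-0.001, 0.994, -0.109, 0.001]
contact_force: [0.2, 0.4, -2.1]
gripper_width: 0.244
```

```bash
python3 go.py .463 .261 .03 -5.5
```

```text
t 4.17 pos [0.4306 0.0959 0.0323] F [ 0.2  0.4 -2.1] w 0.244 q [-0.13  0.44 -0.28  2.23  0.25  0.5  -2.38]
tool cm [ -0.41 -16.82   0.25] rot deg [-0.07 -0.15 -6.97]
```

Request:
move_arm --commands "0 -0.05 -1.5 0 0 0 0; 0 -0.05 -2.1 0 0 0 0; 0 -0.05 -2.2 0 0 0 0; 0 -0.05 -2.2 0 0 0 0; 0 -0.05 -2.2 0 0 0 0; 0 -0.05 -2.2 0 0 0 0; 0 -0.05 -2.2 0 0 0 0; 0 -0.05 -2.2 0 0 0 0; 0 0 0 0 0 0 -3.5; 0 0 0 0 0 0 -3.5; 0 0 0 0 0 0 0; 0 0 0 0 0 0 0"

```text
t: 5.17
eef_pos: [0.4616, 0.2601, 0.0299]
tool_rot: [0.0, 0.999, -0.049, -0.0]
contact_force: [0.1, 0.8, -1.9]
gripper_width: 0.244
```

```bash
python3 - <<'E'
from h import *
from go import rel
save('wrist','w3'); save('top','t3'); rel(.463,.261,.009,-5.5)
a=cv2.imread('pics/t3.png')[150:360,150:350]
b=cv2.imread('pics/w3.png')
cv2.imwrite('pics/m3.png',np.hstack([cv2.resize(a,(400,420),interpolation=cv2.INTER_CUBIC),b[:, 40:440]]))
E
```

```text
t 5.27 pos [0.4618 0.26   0.0301] F [ 0.4 -0.5 -1.9] w 0.245 q [-0.39  0.54 -0.3   2.03  0.27  0.61 -2.55]
tool cm [ 0.11 -0.11  2.11] rot deg [ 0.02  0.02 -0.09]
```

View pics/m3.png

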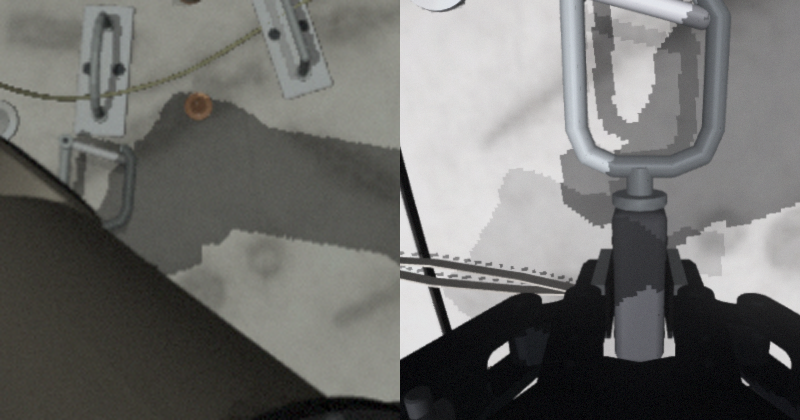

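```bash
python3 - <<'E'
from h import *
h=px2w('t3',[[183,221.2]],.044)[0]; l=px2w('t3',[[199.7,207.8]],.006)[0]
u=np.array([.9954,-.0958]);v=np.array([.0958,.9954]);d=(l-h)[:2];print(h,l,118+1e3*d@u,25+1e3*d@v)
h=px2w('w3',[[40+173,1]],.042)[0]; print(h)
E
```

```text
[0.57573035 0.27282137 0.044     ] [0.60532007 0.25047936 0.006     ] 149.59397238355643 5.595458532781507
[0.57055352 0.2718432  0.042     ]
```

Request:
move_arm --commands "0 0 -0.35 0 0 0 0; 0 0 0 1.1 0 0 0; 0 0 0 1.1 0 0 0; 0 0 0 0 0 0 0; 0 0.8 0 0 0 0 0; 0 0.8 0 0 0 0 0; 0 0.8 0 0 0 0 0; 0 0.8 0 0 0 0 0; 0 0 0 0 0 0 0; 0 0 0 0 0 0 0"

```text
t: 6.1
eef_pos: [0.4943, 0.2611, 0.0083]
tool_rot: [-0.0, 0.999, -0.048, -0.0]
contact_force: [-2.9, 1.9, -1.7]
gripper_width: 0.243
```

```bash
python3 - <<'E'
from h import *
from go import rel
save('wrist','w4'); save('top','t4'); rel(.463,.261,.009,-5.5)
a=cv2.imread('pics/t4.png')[150:255,150:250]
b=cv2.imread('pics/w4.png')
cv2.imwrite('pics/m4.png',np.hstack([cv2.resize(a,(400,420),interpolation=cv2.INTER_CUBIC),b[:, 40:440]]))
E
```

```text
t 6.2 pos [0.4935 0.2613 0.0083] F [-1.9  1.9 -1.7] w 0.246 q [-0.38  0.61 -0.29  1.97  0.29  0.6  -2.52]
tool cm [-3.03  0.32 -0.07] rot deg [-0.01  0.04  0.07]
```

View pics/m4.png

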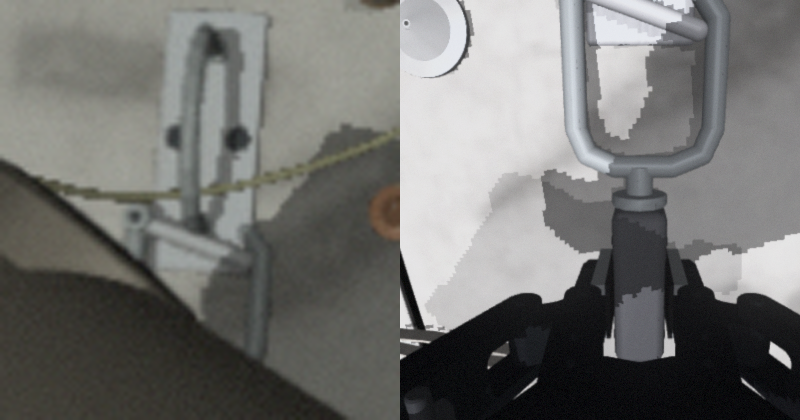

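Request:
move_arm --commands "0 0.6 0 0 0 0 0; 0 0.6 0 0 0 0 0; 0 0.6 0 0 0 0 0; 0 0.6 0 0 0 0 0; 0 0.6 0 0 0 0 0; 0 0.6 0 0 0 0 0; 0 0 0 0 0 0 0"

```text
t: 6.78
eef_pos: [0.5326, 0.2576, 0.0087]
tool_rot: [-0.001, 0.999, -0.048, 0.001]
contact_force: [0.6, 1.7, -2.0]
gripper_width: 0.244
```

Request:
move_arm --commands "0 0.3 0 0 0 0 0; 0 0.3 0 0 0 0 0; 0 0.3 0 0 0 0 0; 0 0.3 0 0 0 0 0; 0 0 0 0 0 0 0; 0 0 0 0 0 0 0"

```text
t: 7.28
eef_pos: [0.5434, 0.2569, 0.0088]
tool_rot: [-0.001, 0.999, -0.048, 0.001]
contact_force: [2.1, 2.5, -1.6]
gripper_width: 0.245
```

```bash
python3 - <<'E'
from h import *
from go import rel
save('wrist','w5'); save('top','t5'); save('scene','s5'); rel(.545,.256,.0085,-5.5)
a=cv2.imread('pics/s5.png')[150:290,190:330]
b=cv2.imread('pics/w5.png')
cv2.imwrite('pics/m5.png',np.hstack([cv2.resize(a,(420,420),interpolation=cv2.INTER_CUBIC),b[:, 60:440]]))
E
```

```text
t 7.43 pos [0.5431 0.2571 0.0089] F [ 3.8  2.6 -2.1] w 0.247 q [-0.33  0.66 -0.29  1.87  0.29  0.65 -2.46]
tool cm [0.2  0.09 0.04] rot deg [-0.1  -0.13  0.05]
```

View pics/m5.png

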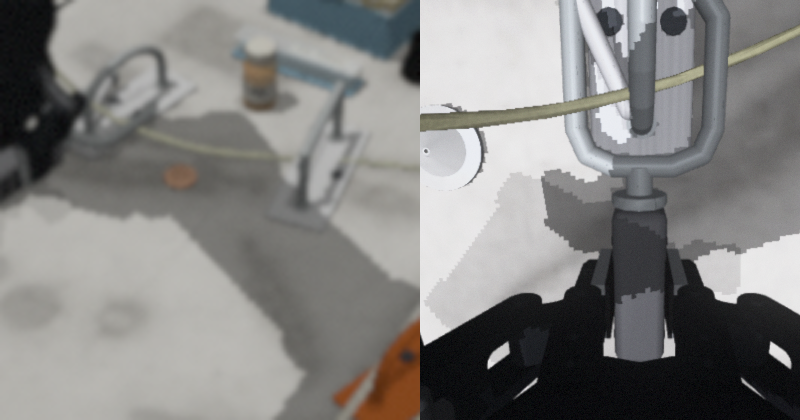

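Request:
move_arm --commands "0 0.3 0 0 0 0 0; 0 0.3 0 0 0 0 0; 0 0.3 0 0 0 0 0; 0 0 0 0 0 0 0; 0 0 0 0 0 0 0"

```text
t: 7.85
eef_pos: [0.5506, 0.2547, 0.008]
tool_rot: [0.001, 0.999, -0.048, -0.0]
contact_force: [-0.1, -0.3, -2.3]
gripper_width: 0.245
```

```bash
python3 - <<'E'
from h import *
from go import rel
save('wrist','w6'); rel(.545,.256,.0085,-5.5)
E
```

```text
t 7.9 pos [0.5505 0.255  0.008 ] F [-0.2  0.1 -2.6] w 0.245 q [-0.32  0.67 -0.29  1.85  0.29  0.66 -2.45]
tool cm [-0.56 -0.05 -0.05] rot deg [0.05 0.05 0.  ]
```

View pics/w6.png

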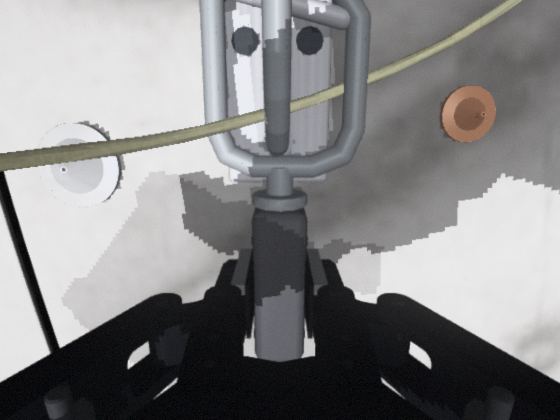

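Request:
move_arm --commands "0 -0.4 0 0 0 0 0; 0 -0.4 0 0 0 0 0; 0 0 0 0.15 0 0 0; 0 0 0 0 0 0 0; 0.35 0 0 0 0 0 0; 0.6 0 0 0 0 0 0; 0.6 0 0 0 0 0 0; 0.6 0 0 0 0 0 0; 0.6 0 0 0 0 0 0; 0.6 0 0 -1.5 0 0 0; 0.6 0 0 -2.5 0 0 0; 0.6 0 0 -3 0 0 0"

```text
t: 8.9
eef_pos: [0.5416, 0.2555, 0.076]
tool_rot: [0.001, 0.999, -0.048, -0.002]
contact_force: [1.2, 0.3, -0.5]
gripper_width: 0.603
```

Request:
move_arm --commands "0.6 0 0 -3.5 0 0 0; 0.6 0 0 -3.5 0 0 0; 0.6 -1 0 -3.5 0 0 0; 0.6 -2 0 -3.5 0 0 0; 0.6 -3 0 0 0 0 0; 0.6 -3 0 0 0 0 0; 0.6 0 0 0 0 0 0; 0.6 0 0 0 0 0 0"

```text
t: 9.57
eef_pos: [0.452, 0.2651, 0.2173]
tool_rot: [0.0, 0.999, -0.047, 0.0]
contact_force: [0.4, -0.6, 0.7]
gripper_width: 0.595
```

```bash
python3 - <<'E'
from h import *
from go import rel
save('wrist','w7'); save('scene','s7'); rel(.545,.256,.0085,-5.5)
a=cv2.imread('pics/s7.png')[150:250,170:270]
b=cv2.imread('pics/w7.png')
p=w2px('w7',[[.6,.25,.01]])[0].astype(int); print(p)
x0=max(0,min(360,p[0]-100));y0=max(0,min(210,p[1]-90))
print(x0,y0)
cv2.imwrite('pics/m7.png',np.hstack([cv2.resize(a,(399,420),interpolation=cv2.INTER_CUBIC),cv2.resize(b[y0:y0+210,x0:x0+200],(400,420),interpolation=cv2.INTER_CUBIC)]))
E
```

```text
t 9.67 pos [0.454  0.2646 0.2169] F [0.  0.3 0.7] w 0.601 q [-0.31  0.28 -0.4   1.91  0.13  0.98 -2.43]
tool cm [ 9.130e+00 -2.000e-02  2.085e+01] rot deg [-0.   -0.04  0.01]
[279  29]
179 0
```

View pics/m7.png

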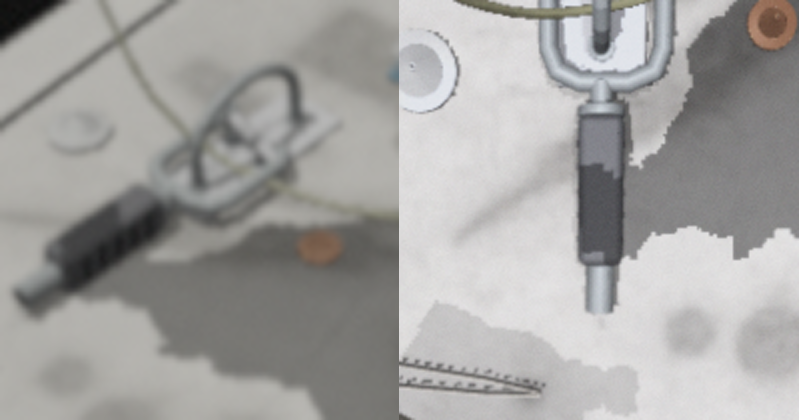

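Request:
move_arm --commands "0.6 0 3 -1 0 0 0; 0.6 0 3.5 0 0 0 0; 0.6 0 3.5 0 0 0 0; 0.6 0 3.5 0 0 0 0; 0.6 0 3.5 0 0 0 0; 0.6 0 3.5 0 0 0 0; 0.6 0 3.5 0 0 0 0; 0.6 0 3.5 0 0 0 0; 0.6 0 0 0 0 0 0; 0.6 0 0 0 0 0 0"

```text
t: 10.5
eef_pos: [0.4276, -0.0114, 0.2267]
tool_rot: [0.0, 0.999, -0.051, -0.0]
contact_force: [-0.4, 0.7, 0.4]
gripper_width: 0.602
```

```bash
python3 - <<'E'
from h import *
save('top','t8'); crop('t8',165,145,265,265,5)
print(bot.get_obs()['eef_pos'])
E
```

```text
[ 0.42778663 -0.00963009  0.22677662]
```

View pics/t8_c165_145.png

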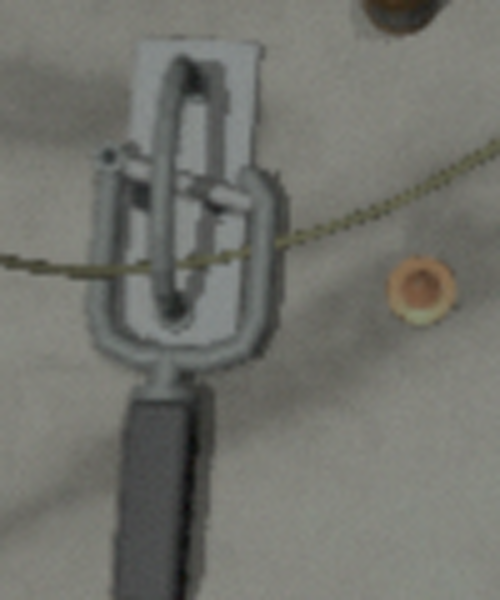

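```bash
python3 -c "
from station import bot
print(bot.hand_in())"
```

```text
the job is handed in; nothing more can be done
None
```

I clipped the socket key to the front leg of the round-topped eye, released it, moved the arm away and handed the job in. No verdict came back.

- **Eye chosen:** I picked the plate at pixel (202,184) in the first top view. I rejected the square-cornered loop at (295,165) and the orange look-alike at (389,228).
- **Clipping:** I gripped the key by its grey block and carried it 2–3 cm up. I then pushed it along the eye's axis with the hook just clear of the bench. The sideways force from the gate peaked at only a few newtons, and fell to about zero once the gate snapped past the leg. I backed off 8 mm, set the key down and opened the gripper.
- **Last check (top view):** The front leg stands inside the U, at crop pixel (175,312). The gate lies straight from its hinge (108,155) to behind the nose (250,203), so it is shut. The key looks flat and the arm is about 25 cm away.
- **Time:** About 10.5 s of the 42 s were used.
- **Disagreements:** Early position estimates from the three cameras differed by 3–6 mm. I corrected for this with a 3.5 mm sideways shift before the push. I judged the gate angle and the key's tilt by eye in the pictures and did not measure them.

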